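# Hang the green board's carrier on the bench rail and slide it to the red band

### The job

Pick up the black carrier that holds the green circuit board (green grip block on top), hang its hook over the rail on the yellow loading section, and then, keeping it hooked, slide it along the rail until the hook sits on the red band. Let go and leave it hanging there, straight and still. Leave the carrier with the blue board where it stands.

Things in the scene. Friction and masses are not known exactly. Their poses are not given: they have to be found in the camera images.
- green_hook (a point): Hook seat of the carrier with green board and grip block (26 x 20 mm in x, y, its free part 21 to 59 mm above this point). The seat is where the rail lies once hung, 153 mm above the feet. Axes: z up, y along the rail when hung, x out of the C hook's open front (starts within 0.3 rad of away from the robot). Stem 18 mm behind; lip 18 to 26 mm ahead, down to 23 mm below; mouth 23 to 71 mm below.
- carrier_blue: The same carrier with blue board and blue grip block; leave it. Both: black frame 84 mm wide (y), 212 mm high, 0.25 kg, standing on feet from 29 mm behind to 41 mm ahead of the middle (x); board facing x below the mouth; 20 mm wide hook over it, its top an inverted V that centres the rail, grip block above. Hangs upright. Origin: middle of the underside, z up, x out of the hook's mouth.
- rail: Fixed stand with a level round steel rail, 12 mm thick, along its y axis from -0.20 to 0.20 m, centre line 200 mm above the table; end posts 16 mm thick, 206 mm high, at y = -0.208 and 0.208; flat foot plate 60 mm wide. Origin on the table below mid-rail, x away from the robot, z up. The yellow loading section (yellow stripe on the plate too) spans y = 0.065 to 0.135.
- mark: Red band 30 mm long painted around the rail, with a red stripe on the foot plate below it. Origin on the rail's centre line in the middle of the band, y along the rail. It lies 0.04 to 0.13 m to the -y side of mid-rail and stops nothing.

How it is judged (in metres and radians):
On the way, in this order (a step that is already met when the one before it is completed fails the run):
1. the green carrier's hook is over the rail on the yellow section (x of green_hook in the frame of rail between -0.018 and 0.018 m and z of green_hook in the frame of rail between 0.188 and 0.215 m and y of green_hook in the frame of rail between 0.06 and 0.14 m), for 0.1 s.
2. still hooked, it slides off the yellow section along the rail (x of green_hook in the frame of rail between -0.018 and 0.018 m and z of green_hook in the frame of rail between 0.188 and 0.215 m and y of green_hook in the frame of rail between 0 and 0.055 m), for 0.02 s.
3. still hooked, it reaches the red band (x of green_hook in the frame of rail between -0.018 and 0.018 m and z of green_hook in the frame of rail between 0.188 and 0.215 m and y of green_hook in the frame of mark between -0.015 and 0.015 m), for 0.2 s.
At the end, for the whole second after the job is handed in: The green carrier hangs by its hook, let go and still: the hook's seat within 15 mm of the red band's middle along the rail, 12 mm sideways and 8 mm in height, upright within 11 degrees, square to the rail within 15 degrees. The blue carrier stands within 30 mm of its start (x of green_hook in the frame of rail between -0.012 and 0.012 m and z of green_hook in the frame of rail between 0.192 and 0.208 m and y of green_hook in the frame of mark between -0.015 and 0.015 m and angle between each of green_hook, carrier_blue's own z axis and vertical below 0.2 rad and angle between the y axis of green_hook and the y axis of rail, either way round below 0.26 rad and distance of carrier_blue from where it was at the start of the episode below 0.03 m); the robot touches nothing.
It fails at once if the carrier with the blue board is pushed away or knocked over (distance of carrier_blue from where it was at the start of the episode above 0.03 m or angle between carrier_blue's own z axis and vertical above 0.35 rad).
It also fails if it takes over 48 s, if anything falls off the work surface, if the arm or the gripper's body presses on something with over 40 N, if the wrist force passes 120 N, or if a joint passes its speed limit or range.

### The arm

A 6-joint arm with a two-finger parallel gripper is mounted at the origin on the work surface. World frame = base frame: x ahead of the robot, y to its left, z up, the work surface at z = 0. Lengths are in m, angles in degrees, forces in N, time in s.
With the tool pointing down it reaches from about 0.25 to 0.725 m from the base axis. Payload 9.7 kg.
Tool frame: the origin (TCP) lies on the centre line of the jaws, within the pads' length; the fingertips stand 14 mm ahead of it and the grasp point (between the pads) lies 5 mm behind it; z points along the fingers, y is the line along which they close (so a half turn about z gives the same grasp; the last joint's range is limited). The gripper opens to 85 mm and grips with 20 to 120 N. Pads are 22 mm wide; open, the fingers measure 114 mm over their backs; the gripper's body (76 mm by 85 mm) begins 54 mm behind the grasp point. The pads swing forward as they close: fully open they stand 13 mm farther back than shut.
Start: joints at [71.792, 4.979, 10.078, 95.1, 0, 90], TCP at [0.172, 0.522, 0.245] pointing down, gripper open.
Joint ranges: [-179.16, 179.16], [-48.56, 103.87], [-65.8, 70.77], [-126.05, 130.52], [-82.76, 87.17], [-180, 180]. Speed limits (degrees/s): [127.2, 127.2, 147.25, 180, 180, 180].

### API

Orientations are given as [roll, pitch, yaw] about the fixed x, y, z axes, in that order (R = Rz(yaw) Ry(pitch) Rx(roll)).
In Python, from workcell import bot, camera, get_calibration, ticket gives the robot as it stands. The module is installed in compiled form; this text tells all that it offers.
- The arm moves only by the tool send_rows, never from a script. Its arguments are lists of equal length, an entry for each row: "linear": the shift along the tool's x, y, z in m, a list of three; "twist": the turn, a rotation vector about the tool's x, y, z in units of 10 degrees (1.0 is 10 degrees), a list of three; "gripper": the opening in per cent of the stroke, from 0 (shut) to 100 (fully open). In form: {"linear": [[x, y, z], ...], "twist": [[wx, wy, wz], ...], "gripper": [gripper, ...]}. A call has 1 to 8 rows; each row shifts and turns the commanded pose from where the row before left it, along the tool's axes as they then stand; what a row does not reach is not made up. A row lasts 1/8 s, in which the tool goes at most 62.5 mm and 10.7 degrees, less where a joint would pass 70% of its speed; a pose out of reach is approached as far as the arm can. A call with a gripper value outside its range is refused whole. The fingers move at their own pace and stop on an object; "grip_force" is the grip in N (left out, the last holds). Time passes only in rows, so rows that do not move let the fingers close. It gives the time, the measured TCP pose, the force, the opening and the grip force at its end, in the units of the state.
- bot.get_obs(): the state, without advancing time (a new reading comes with each control period).
- camera(name): name is "side" or "top" or "wrist"; returns the picture (384x512x3 uint8, red, green, blue); there is no depth.
- get_calibration(name): a dict with "fx", "fy", "cx", "cy" (pixels), "origin" and "orientation" of the camera in the world; the wrist camera has in their place "hand_eye" (4x4, takes a point from camera to tool coordinates, whose origin is the TCP and whose axes are the flange's). Camera axes: x right, y down, z forward; pixel columns grow to the right and rows downward; lengths in m; the calibration is good to about 2 mm. A picture is of the moment at which its call begins: read the wrist's pose just before it. get_calibration takes no time and is no camera call.
- ticket.job_done(): hands the job in; it is judged then, once.
The state is a dict: "time": time; "q": joint angles; "qd": joint speeds; "joint_efforts": joint torques, N m; "ee_pos": TCP position; "tcp_rot": TCP orientation; "wrist_force": force on the tool from outside, world axes, zero at the start; "torque": the same for the moment, N m; "opening": finger opening in m; "grasp_force": force on a finger pad.
Only numpy, scipy, OpenCV 4.12 (cv2) and the standard library are available. Lean on these libraries where they do the work, as an engineer would, in place of code of your own. Each camera call takes 0.05 s, during which the arm holds its last target. There are 200 camera calls.

## Working session

There is one attempt and no reset: what is moved stays moved. The work goes in short steps, Python scripts to look and compute and a tool call to move; the robot and the scene stay as the last step left them, time stands still between calls to the robot, and variables do not carry over. Pictures are saved under pics/ and viewed, at most 10 in all, crops included, and the job is handed in when it is done.

Besides the shell and the picture viewer there is one more tool, called after "Call:" by a JSON object that holds its "method" and its "body", one argument or row to a line. send_rows: Moves the arm, as the interface text tells. Its arguments: {"type":"object","properties":{"linear":{"type":"array"},"twist":{"type":"array"},"gripper":{"type":"array"},"grip_force":{"type":"number"}},"required":["linear","twist","gripper"]}

```bash
mkdir -p pics
python3 - <<'E'
from workcell import bot,camera,get_calibration
import cv2,json
o=bot.get_obs();print({k:o[k] for k in('time','ee_pos','tcp_rot','opening')})
for n in('side','top','wrist'):
    print(n,get_calibration(n)); 
    if n!='wrist' : cv2.imwrite(f'pics/{n}0.png',cv2.resize(camera(n)[:,:,::-1],(800,600),interpolation=cv2.INTER_CUBIC))
E
```

```text
{'time': 0.0, 'ee_pos': array([0.17180876, 0.52224278, 0.24458501]), 'tcp_rot': array([-1.79922434e+02,  1.59824710e-03,  1.61789690e+02]), 'opening': 0.08518128731878612}
side {'fx': 405.0095286963867, 'fy': 405.0095286963867, 'cx': 258.7837700589635, 'cy': 188.39767780224807, 'origin': array([ 0.44401531, -0.7498302 ,  0.61780118]), 'orientation': array([-122.26019846,   -0.42473673,   -5.05602708])}
top {'fx': 374.44613601228247, 'fy': 374.44613601228247, 'cx': 254.0304175641043, 'cy': 192.06526602144447, 'origin': array([0.32571458, 0.02233483, 1.08872082]), 'orientation': array([-167.76925021,   -0.18734779,  -85.08542941])}
wrist {'fx': 268.30289754548687, 'fy': 268.30289754548687, 'cx': 257.8329721559872, 'cy': 190.67701640750238, 'hand_eye': array([[ 7.46107761e-04, -9.49300977e-01, -3.14367777e-01,
         8.05959911e-02],
       [ 9.99999250e-01,  1.01348257e-03, -6.87070394e-04,
         5.18314167e-04],
       [ 9.70842859e-04, -3.14367029e-01,  9.49301021e-01,
        -1.28546995e-01],
       [ 0.00000000e+00,  0.00000000e+00,  0.00000000e+00,
         1.00000000e+00]])}
```

View pics/side0.png

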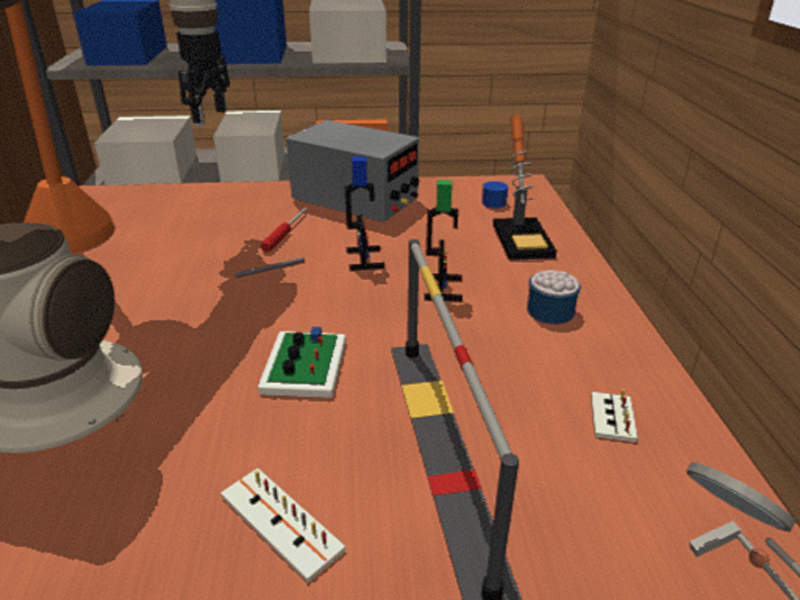

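View pics/top0.png

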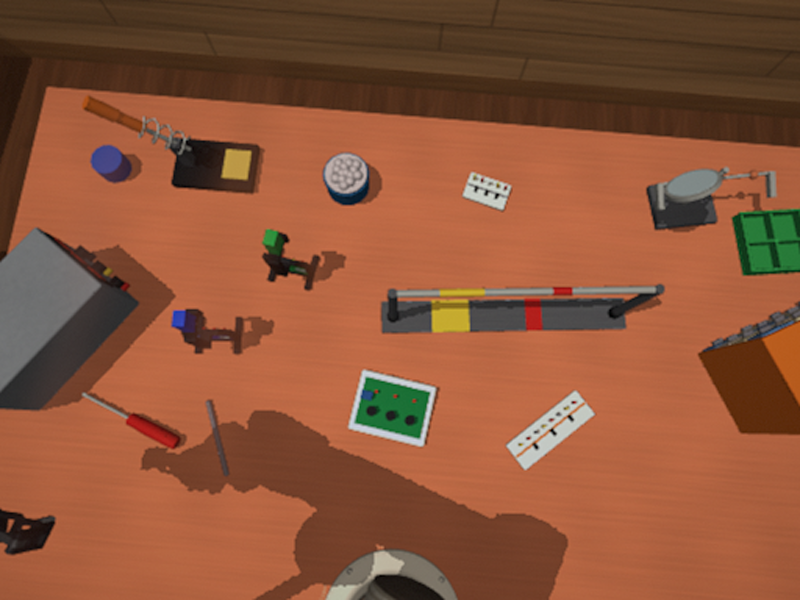

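The side view shows the green block at about (444,196), the blue one at (360,172), the rail from (415,243) to (508,458), and the red band at (462,355). The top view shows the green block at (274,240), the rail from (393,294) to (660,290), the red band at (563,291) and yellow at (462,293).

```bash
cat > h.py <<'E'
import numpy as np
from scipy.spatial.transform import Rotation as R
from workcell import bot,camera,get_calibration
S=1.5625
def cam(n,obs=None):
    c=get_calibration(n)
    if n=='wrist':
        M=R.from_euler('xyz',obs['tcp_rot'],degrees=True).as_matrix();H=c['hand_eye']
        return c,obs['ee_pos']+M@H[:3,3],M@H[:3,:3]
    return c,np.array(c['origin']),R.from_euler('xyz',c['orientation'],degrees=True).as_matrix()
def ray(C,uv):  # uv in native pixels
    c,o,M=C;d=M@np.array([(uv[0]-c['cx'])/c['fx'],(uv[1]-c['cy'])/c['fy'],1]);return o,d/np.linalg.norm(d)
def tri(rays):
    A=sum(np.eye(3)-np.outer(d,d) for o,d in rays);b=sum((np.eye(3)-np.outer(d,d))@o for o,d in rays)
    p=np.linalg.solve(A,b);return p,max(np.linalg.norm(np.cross(p-o,d)) for o,d in rays)
def at_z(r,z): o,d=r;return o+d*(z-o[2])/d[2]
def proj(C,p):
    c,o,M=C;q=M.T@(np.array(p)-o);return np.array([c['fx']*q[0]/q[2]+c['cx'],c['fy']*q[1]/q[2]+c['cy']])
E
python3 - <<'E'
from h import *
np.set_printoptions(precision=4,suppress=True)
s,t=cam('side'),cam('top')
for n,a,b in[('green',(444,196),(276,242)),('blue',(360,172),(185,320)),('red',(462,355),(563,291)),('yel',(430,280),(462,293)),('far',(415,244),(393,293)),('near',(508,460),(660,290))]:
    print(n,*tri([ray(s,np.array(a)/S),ray(t,np.array(b)/S)]))
E
```

```text
green [0.6011 0.2388 0.1853] 0.0012642007811255475
blue [0.4622 0.3652 0.1829] 0.00121898844714099
red [ 0.555  -0.2205  0.2024] 0.0008071247060332387
yel [ 0.539  -0.0639  0.2027] 0.0016460866508090756
far [0.5308 0.0431 0.1986] 0.0017411756376220458
near [ 0.57   -0.3711  0.2027] 0.001160699099684997
```

```bash
cat >> h.py <<'E'
def plan(p,yaw):
    o=bot.get_obs();M=R.from_euler('xyz',o['tcp_rot'],degrees=True);T=R.from_euler('xyz',[180,0,yaw],degrees=True)
    print('t',o['time'],'pos',o['ee_pos'].round(4),'rot',o['tcp_rot'].round(2))
    print('tool shift',M.inv().apply(np.array(p)-o['ee_pos']).round(4),'twist/10deg',(np.degrees((M.inv()*T).as_rotvec())/10).round(3))
E
python3 -c "
from h import *
plan([.58,.24,.34],172)"
```

```text
t 0.1 pos [0.1718 0.5223 0.2446] rot [-179.93    0.    161.79]
tool shift [-0.476  -0.1407 -0.0952] twist/10deg [-7.000e-03 -1.000e-03 -1.021e+00]
```

Call:
{"method": "send_rows", "body": {
  "linear": [
    [0,0,-0.05],
    [0,0,-0.045],
    [-0.0476,-0.0141,0],
    [-0.0476,-0.0141,0],
    [-0.0476,-0.0141,0],
    [-0.0476,-0.0141,0],
    [-0.0476,-0.0141,0],
    [-0.0476,-0.0141,0]
  ],
  "twist": [
    [0,0,0],
    [0,0,0],
    [0,0,0],
    [0,0,0],
    [0,0,0],
    [0,0,0],
    [0,0,0],
    [0,0,0]
  ],
  "gripper": [100,100,100,100,100,100,100,100]
}}

```text
time: 1.1
ee_pos: [0.4179, 0.3517, 0.34]
tcp_rot: [-180.0, -0.0, 161.8]
wrist_force: [-0.0, 1.3, 0.9]
opening: 0.0854
grasp_force: 0.0
```

Call:
{"method": "send_rows", "body": {
  "linear": [
    [-0.0476,-0.0141,0],
    [-0.0476,-0.0141,0],
    [-0.0476,-0.0141,0],
    [-0.0476,-0.0141,0],
    [0,0,0],
    [0,0,0],
    [0,0,0]
  ],
  "twist": [
    [0,0,0],
    [0,0,0],
    [0,0,0],
    [0,0,0],
    [0,0,-0.5],
    [0,0,-0.5],
    [0,0,0]
  ],
  "gripper": [100,100,100,100,100,100,100]
}}

```text
time: 1.98
ee_pos: [0.5801, 0.2397, 0.3398]
tcp_rot: [-180.0, -0.0, 171.7]
wrist_force: [0.2, -0.5, 0.5]
opening: 0.0854
grasp_force: 0.0
```

Run:
```python
from h import *
import cv2
o=bot.get_obs();print(o['time'],o['ee_pos'],o['tcp_rot'])
im=camera('wrist')[:,:,::-1];cv2.imwrite('pics/w1.png',cv2.resize(im,(800,600),interpolation=cv2.INTER_CUBIC));
import pickle;pickle.dump(o,open('o1.pkl','wb'))
```

```text
1.975 [0.58008406 0.23966349 0.33977593] [-1.79976948e+02 -4.38408870e-02  1.71741621e+02]
```

View pics/w1.png

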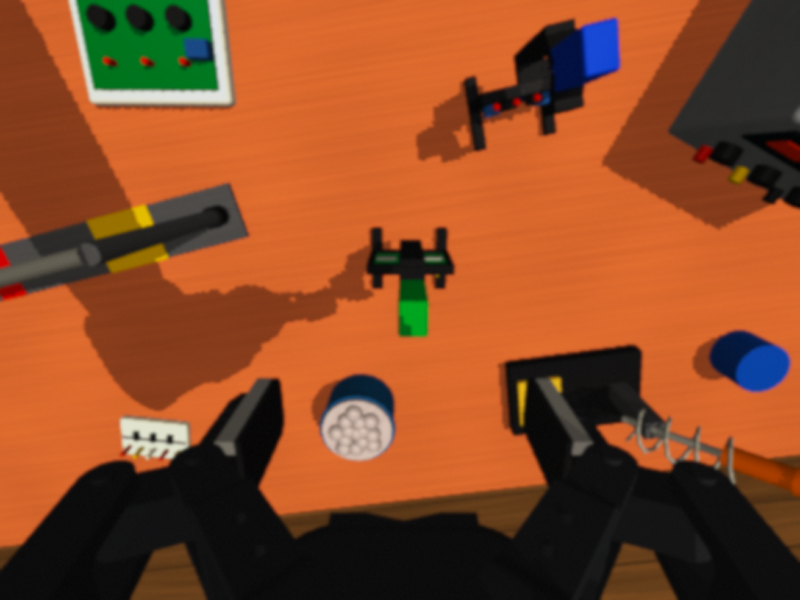

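The wrist view shows the green top face centred at about (413,318), with its edges and both feet vertical in the picture, so the carrier's yaw matches the tool's. The blue carrier is clear at (560,80).

Run:
```python
from h import *
import pickle;o=pickle.load(open('o1.pkl','rb'));w=cam('wrist',o)
r=ray(w,np.array([413,318])/S)
p,e=tri([r,ray(cam('side'),np.array((444,182))/S)]);print('top face',p.round(4),e)
q,e=tri([r,ray(cam('top'),np.array((273,236))/S)]);print(q.round(4),e)
print(at_z(r,.212).round(4))
for a in((377,230),(377,287),(441,228),(441,287)):print(at_z(ray(w,np.array(a)/S),.008).round(4))
b=at_z(r,.212);plan([b[0],b[1],.20-.005],171.74)
```

```text
top face [0.6012 0.2438 0.2086] 0.0009228279304205006
[0.6072 0.2433 0.1913] 0.00034003580322293
[0.5989 0.2439 0.212 ]
[0.5691 0.2125 0.008 ]
[0.6336 0.2019 0.008 ]
[0.577  0.2823 0.008 ]
[0.6441 0.2746 0.008 ]
t 2.025 pos [0.58   0.2398 0.3399] rot [-1.7998e+02 -3.0000e-02  1.7168e+02]
tool shift [-0.0182  0.0069  0.1449] twist/10deg [-0.002 -0.003 -0.006]
```

Call:
{"method": "send_rows", "body": {
  "linear": [
    [-0.0185,0.0068,0],
    [0,0,0.04],
    [0,0,0.04],
    [0,0,0.03],
    [0,0,0.02],
    [0,0,0.014],
    [0,0,0],
    [0,0,0]
  ],
  "twist": [
    [0,0,0],
    [0,0,0],
    [0,0,0],
    [0,0,0],
    [0,0,0],
    [0,0,0],
    [0,0,0],
    [0,0,0]
  ],
  "gripper": [100,100,100,100,100,100,50,40]
}}

```text
time: 3.02
ee_pos: [0.5995, 0.244, 0.1973]
tcp_rot: [180.0, 0.1, 171.8]
wrist_force: [-0.1, 0.4, 0.7]
opening: 0.0519
grasp_force: 0.0
```

Call:
{"method": "send_rows", "body": {
  "linear": [
    [0,0,0],
    [0,0,0],
    [0,0,0],
    [0,0,0],
    [0,0,0],
    [0,0,0]
  ],
  "twist": [
    [0,0,0],
    [0,0,0],
    [0,0,0],
    [0,0,0],
    [0,0,0],
    [0,0,0]
  ],
  "gripper": [0,0,0,0,0,0],
  "grip_force": 50
}}

```text
time: 3.78
ee_pos: [0.5995, 0.2438, 0.1971]
tcp_rot: [180.0, 0.1, 171.8]
wrist_force: [0.1, -1.7, 5.9]
opening: 0.0193
grasp_force: 50.0
```

Run:
```python
from h import *
import cv2
o=bot.get_obs();print(o['time'],o['ee_pos'],o['tcp_rot'],o['opening'],o['grasp_force'])
im=camera('side')[100:230,190:340,::-1];cv2.imwrite('pics/s2.png',cv2.resize(im,None,fx=4,fy=4,interpolation=cv2.INTER_CUBIC))
```

```text
3.775 [0.59951204 0.24380271 0.19712037] [1.79972313e+02 7.21039309e-02 1.71779591e+02] 0.019290187116457313 49.99820530414581
```

View pics/s2.png

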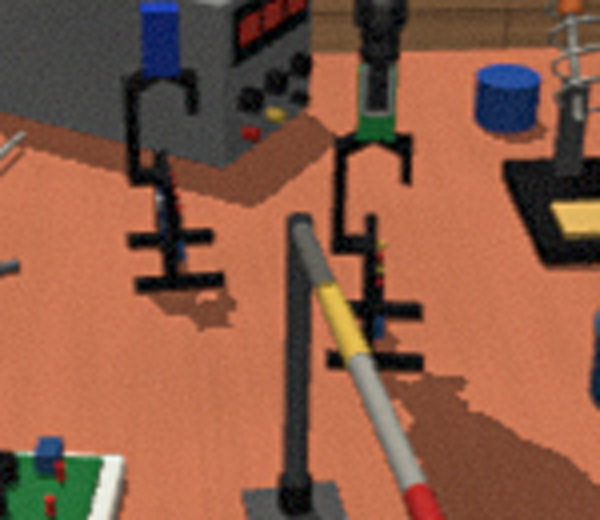

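Run:
```python
from h import *
o=bot.get_obs();M=R.from_euler('xyz',o['tcp_rot'],degrees=True)
w=[o['ee_pos'],[.5995,.2438,.292],[.43,.17,.292],[.4414,-.074,.292]]
for a,b in zip(w,w[1:]):print(M.inv().apply(np.array(b)-a).round(4))
```

```text
[-0.0001  0.     -0.0949]
[ 0.1572 -0.0973 -0.0002]
[-4.620e-02 -2.399e-01 -1.000e-04]
```

Call:
{"method": "send_rows", "body": {
  "linear": [
    [0,0,-0.02],
    [0,0,-0.035],
    [0,0,-0.04],
    [0.02,-0.0125,0],
    [0.04,-0.025,0],
    [0.04,-0.025,0],
    [0.037,-0.022,0],
    [0.02,-0.0125,0]
  ],
  "twist": [
    [0,0,0],
    [0,0,0],
    [0,0,0],
    [0,0,0],
    [0,0,0],
    [0,0,0],
    [0,0,0],
    [0,0,0]
  ],
  "gripper": [0,0,0,0,0,0,0,0]
}}

```text
time: 4.82
ee_pos: [0.4282, 0.1696, 0.2913]
tcp_rot: [180.0, -0.0, 171.8]
wrist_force: [0.1, 0.3, -0.8]
opening: 0.0194
grasp_force: 49.3
```

Call:
{"method": "send_rows", "body": {
  "linear": [
    [-0.005,-0.025,0],
    [-0.008,-0.04,0],
    [-0.008,-0.045,0],
    [-0.009,-0.045,0],
    [-0.008,-0.045,0],
    [-0.008,-0.04,0],
    [0,0,0],
    [0,0,0]
  ],
  "twist": [
    [0,0,0],
    [0,0,0],
    [0,0,0],
    [0,0,0],
    [0,0,0],
    [0,0,0],
    [0,0,-0.7],
    [0,0,-0.66]
  ],
  "gripper": [0,0,0,0,0,0,0,0]
}}

```text
time: 5.82
ee_pos: [0.4411, -0.0744, 0.2907]
tcp_rot: [180.0, -0.1, -174.5]
wrist_force: [-0.5, 0.6, -3.1]
opening: 0.0195
grasp_force: 49.8
```

Call:
{"method": "send_rows", "body": {
  "linear": [
    [0,0,0],
    [0,0,0]
  ],
  "twist": [
    [0,0,0],
    [0,0,0]
  ],
  "gripper": [0,0]
}}

```text
time: 6.08
ee_pos: [0.4412, -0.0737, 0.2911]
tcp_rot: [180.0, -0.0, -174.7]
wrist_force: [-0.1, 0.5, -1.6]
opening: 0.0194
grasp_force: 49.8
```

Run:
```python
from h import *
import cv2
o=bot.get_obs();print(o['time'],o['ee_pos'],o['tcp_rot'],o['opening'],o['grasp_force'],o['wrist_force'])
im=camera('side')[100:320,180:380,::-1];cv2.imwrite('pics/s3.png',cv2.resize(im,None,fx=2.7,fy=2.7,interpolation=cv2.INTER_CUBIC))
```

```text
6.075 [ 0.44123181 -0.07369892  0.29111437] [ 1.79992404e+02 -1.68227798e-02 -1.74738568e+02] 0.01936853303542944 49.81631577014923 [-0.14450334  0.52633324 -1.56631041]
```

View pics/s3.png

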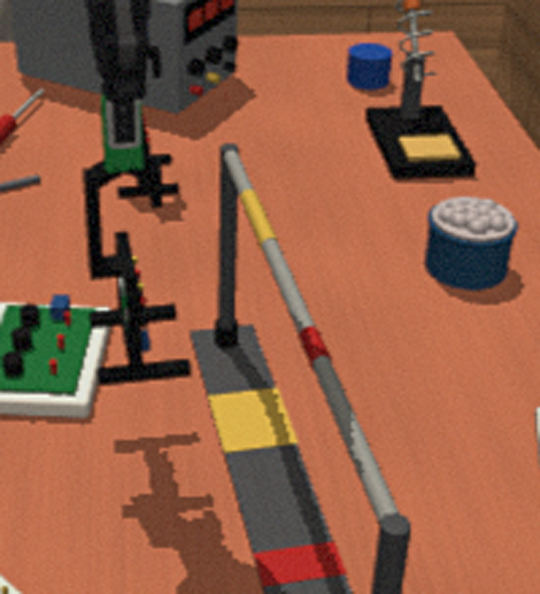

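The carrier hangs upright in the gripper; hook V is near (122,170), stem near (95,225) and bottom of the board frame near (140,370), all clear of the rail.

Run:
```python
from h import *
s=cam('side');o=bot.get_obs();M=R.from_euler('xyz',o['tcp_rot'],degrees=True).as_matrix()
f=lambda p:((proj(s,p)-[180,100])*2.7).round(0)
fx=-M[:,0];seat=o['ee_pos']-[0,0,.044];z=np.array([0,0,1])
print('seat',f(seat),'stem mid',f(seat-.018*fx-.045*z),'lip end',f(seat+.022*fx-.023*z))
c=np.array([.5504,-.164,.2]);y=np.array([-.0942,.9956,0])
for k in(.2,.135,.065,-.2):print(k,f(c+k*y))
print('red',[f(c+k*y) for k in(-.042,-.072)])
t=np.array([.541,-.0645,.291]);
for w in(t,):print(M.T@(w-o['ee_pos']))
```

```text
seat [120. 173.] stem mid [ 97. 229.] lip end [152. 198.]
0.2 [231. 155.]
0.135 [248. 194.]
0.065 [268. 243.]
-0.2 [384. 517.]
red [array([306., 333.]), array([319., 362.])]
[-1.00194556e-01 -8.83809795e-05  8.10000953e-05]
```

Call:
{"method": "send_rows", "body": {
  "linear": [
    [-0.02,0,0],
    [-0.02,0,0],
    [-0.02,0,0],
    [-0.02,0,0],
    [-0.02,0,0],
    [0,0,0]
  ],
  "twist": [
    [0,0,0],
    [0,0,0],
    [0,0,0],
    [0,0,0],
    [0,0,0],
    [0,0,0]
  ],
  "gripper": [0,0,0,0,0,0]
}}

```text
time: 6.88
ee_pos: [0.5415, -0.0641, 0.2903]
tcp_rot: [180.0, -0.1, -174.6]
wrist_force: [0.4, -0.5, -2.2]
opening: 0.0191
grasp_force: 49.7
```

Call:
{"method": "send_rows", "body": {
  "linear": [
    [0,0,0.01],
    [0,0,0.015],
    [0,0,0.012],
    [0,0,0.003],
    [0,0,0]
  ],
  "twist": [
    [0,0,0],
    [0,0,0],
    [0,0,0],
    [0,0,0],
    [0,0,0]
  ],
  "gripper": [0,0,0,0,0]
}}

```text
time: 7.5
ee_pos: [0.5406, -0.0644, 0.2514]
tcp_rot: [-180.0, 0.0, -174.6]
wrist_force: [-0.1, 0.3, -2.5]
opening: 0.0194
grasp_force: 49.7
```

Run:
```python
from h import *
import cv2
o=bot.get_obs();print(o['time'],o['ee_pos'],o['tcp_rot'],o['wrist_force'])
im=camera('side')[130:280,220:370,::-1];cv2.imwrite('pics/s4.png',cv2.resize(im,None,fx=4,fy=4,interpolation=cv2.INTER_CUBIC))
```

```text
7.5 [ 0.54061516 -0.06444587  0.25144039] [-1.79998090e+02  8.45144134e-03 -1.74615335e+02] [-0.09279331  0.27966403 -2.49983804]
```

View pics/s4.png

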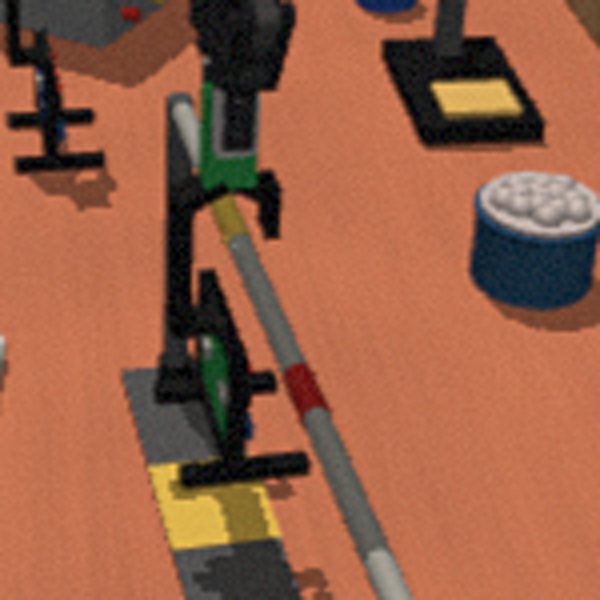

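The rail passes beneath the V near (228,205), between stem (180,270) and lip (270,215). Now I'll seat it.

Call:
{"method": "send_rows", "body": {
  "linear": [
    [0,0,0.002],
    [0,0,0.002],
    [0,0,0.001],
    [0,0,0]
  ],
  "twist": [
    [0,0,0],
    [0,0,0],
    [0,0,0],
    [0,0,0]
  ],
  "gripper": [0,0,0,0]
}}

```text
time: 8.05
ee_pos: [0.5408, -0.0644, 0.2462]
tcp_rot: [180.0, -0.0, -174.6]
wrist_force: [-0.0, 0.3, -2.3]
opening: 0.0194
grasp_force: 49.7
```

Call:
{"method": "send_rows", "body": {
  "linear": [
    [0,0,0.001],
    [0,0,0.001],
    [0,0,0]
  ],
  "twist": [
    [0,0,0],
    [0,0,0],
    [0,0,0]
  ],
  "gripper": [0,0,0]
}}

```text
time: 8.43
ee_pos: [0.5409, -0.0645, 0.2447]
tcp_rot: [-180.0, 0.0, -174.6]
wrist_force: [-0.4, -0.8, 2.1]
opening: 0.0192
grasp_force: 50.3
```

Call:
{"method": "send_rows", "body": {
  "linear": [
    [0,-0.01,-0.0005],
    [0,-0.02,0],
    [0,-0.02,0],
    [0,-0.02,0],
    [0,-0.02,0],
    [0,-0.02,0],
    [0,-0.02,0],
    [0,0,0]
  ],
  "twist": [
    [0,0,0],
    [0,0,0],
    [0,0,0],
    [0,0,0],
    [0,0,0],
    [0,0,0],
    [0,0,0],
    [0,0,0]
  ],
  "gripper": [0,0,0,0,0,0,0,0]
}}

```text
time: 9.43
ee_pos: [0.5531, -0.1955, 0.2444]
tcp_rot: [180.0, -0.0, -174.7]
wrist_force: [0.3, -0.0, -2.3]
opening: 0.0192
grasp_force: 49.7
```

Call:
{"method": "send_rows", "body": {
  "linear": [
    [0,-0.015,0],
    [0,-0.012,0],
    [0,0,0],
    [0,0,0]
  ],
  "twist": [
    [0,0,0],
    [0,0,0],
    [0,0,0],
    [0,0,0]
  ],
  "gripper": [0,0,0,0]
}}

```text
time: 9.93
ee_pos: [0.5556, -0.2206, 0.2447]
tcp_rot: [180.0, -0.0, -174.6]
wrist_force: [-0.2, -0.8, -1.9]
opening: 0.0191
grasp_force: 49.8
```

Run:
```python
from h import *
import cv2
o=bot.get_obs();print(o['time'],o['ee_pos'],o['tcp_rot'],o['wrist_force'])
s=cam('side');c=np.array([.5504,-.164,.2]);y=np.array([-.0942,.9956,0])
for k in(-.042,-.072):print(((proj(s,c+k*y)-[220,130])*4).round())
print('seat',((proj(s,o['ee_pos']-[0,0,.044])-[220,130])*4).round())
im=camera('side')[130:280,220:370,::-1];cv2.imwrite('pics/s5.png',cv2.resize(im,None,fx=4,fy=4,interpolation=cv2.INTER_CUBIC))
im=camera('top')[140:240,290:410,::-1];cv2.imwrite('pics/t5.png',cv2.resize(im,None,fx=5,fy=5,interpolation=cv2.INTER_CUBIC))
```

```text
9.925 [ 0.55555233 -0.22061745  0.24473762] [ 1.79984831e+02 -6.97584825e-03 -1.74611660e+02] [-0.1737178  -0.77073583 -1.90949585]
[293. 373.]
[312. 416.]
seat [302. 393.]
```

View pics/s5.png

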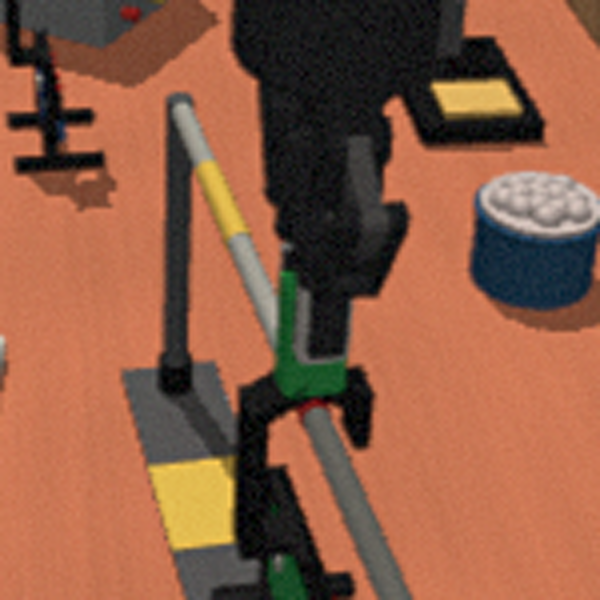

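The hook sits over the red band, with red showing just in front at (315,410). I'll seat it and release.

Call:
{"method": "send_rows", "body": {
  "linear": [
    [0,0,0.0007],
    [0,0,0],
    [0,0,0],
    [0,0,0],
    [0,0,0],
    [0,0,0],
    [0,0,0],
    [0,0,0]
  ],
  "twist": [
    [0,0,0],
    [0,0,0],
    [0,0,0],
    [0,0,0],
    [0,0,0],
    [0,0,0],
    [0,0,0],
    [0,0,0]
  ],
  "gripper": [0,0,30,40,50,60,70,70],
  "grip_force": 20
}}

```text
time: 11.02
ee_pos: [0.5556, -0.2207, 0.2441]
tcp_rot: [180.0, 0.0, -174.6]
wrist_force: [0.5, -0.0, -0.2]
opening: 0.0598
grasp_force: 0.0
```

Call:
{"method": "send_rows", "body": {
  "linear": [
    [0,0,-0.01],
    [0,0,-0.02],
    [0,0,-0.03],
    [0,0,-0.03],
    [0,0,-0.03],
    [0,0,0],
    [0,0,0],
    [0,0,0]
  ],
  "twist": [
    [0,0,0],
    [0,0,0],
    [0,0,0],
    [0,0,0],
    [0,0,0],
    [0,0,0],
    [0,0,0],
    [0,0,0]
  ],
  "gripper": [70,70,70,70,70,70,70,70]
}}

```text
time: 12.02
ee_pos: [0.5554, -0.2207, 0.3631]
tcp_rot: [180.0, -0.1, -174.6]
wrist_force: [-0.3, 0.5, -0.3]
opening: 0.0596
grasp_force: 0.0
```

Call:
{"method": "send_rows", "body": {
  "linear": [
    [0.03,0,-0.01],
    [0.04,0,0],
    [0.04,0,0],
    [0.03,0,0],
    [0,0,0],
    [0,0,0],
    [0,0,0],
    [0,0,0]
  ],
  "twist": [
    [0,0,0],
    [0,0,0],
    [0,0,0],
    [0,0,0],
    [0,0,0],
    [0,0,0],
    [0,0,0],
    [0,0,0]
  ],
  "gripper": [70,70,70,70,70,70,70,70]
}}

```text
time: 13.02
ee_pos: [0.4168, -0.2338, 0.3735]
tcp_rot: [180.0, -0.0, -174.6]
wrist_force: [-0.3, -0.3, 0.5]
opening: 0.0596
grasp_force: 0.0
```

Run:
```python
from h import *
import cv2
o=bot.get_obs();print(o['time'],o['ee_pos'],o['wrist_force'])
a=camera('side').astype(int)
a0=a[130:350,220:370].astype('uint8')[:,:,::-1];b=camera('top')[130:250,280:400,::-1]
a0=cv2.resize(a0,None,fx=2.6,fy=2.6,interpolation=cv2.INTER_CUBIC);b=cv2.resize(b,(400,400),interpolation=cv2.INTER_CUBIC)
c=np.zeros((572,800,3),'uint8');c[:,:390]=a0;c[:400,400:]=b;cv2.imwrite('pics/f.png',c)
for _ in range(6):d=camera('side').astype(int)
print('motion',(abs(d-a)[150:,220:370].max(2)>60).sum())
```

```text
13.025 [ 0.41679939 -0.23381838  0.37354565] [-0.34255566 -0.34981113  0.47677724]
motion 3
```

View pics/f.png

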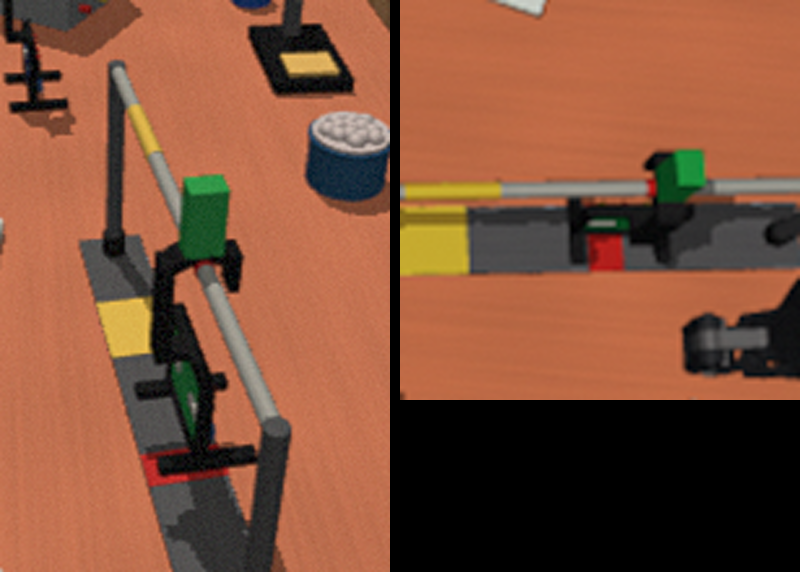

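The carrier hangs straight and still. Red shows on both sides of the hook: (203,266) in the side crop and (651,188) in the top crop.

```bash
python3 -c "
from workcell import ticket
print(ticket.job_done())"
```

```text
the job is handed in; nothing more can be done
None
```

The green carrier hangs straight and still by its hook on the red band, the gripper is clear of it, and the job is handed in at about 13 s (no verdict was returned); I never moved the blue carrier.

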